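Function-check the emergency stop of a test bench

ROBOT

A 6-joint arm with a two-finger parallel gripper is mounted at the origin on the work surface. World frame = base frame: x ahead of the robot, y to its left, z up, the work surface at z = 0. Lengths are in m, angles in rad, forces in N, time in s.
With the tool pointing down it reaches from about 0.275 to 0.75 m from the base axis. Payload 10.2 kg.
Tool frame: the origin (TCP) lies midway between the tips of the shut fingers; the grasp point (between the pads) lies 19 mm behind it (arm.hold_point_z is the distance from the TCP to the grasp point, in m); z points along the fingers, y is the direction in which the jaws open and shut (so a half turn about z gives the same grasp; the last joint's range is limited). The gripper opens to 85 mm and grips with 20 to 120 N. Pads are 22 mm wide; open, the fingers measure 114 mm over their backs; the gripper's body (76 mm by 85 mm) begins 54 mm behind the grasp point. The pads swing forward as they close: fully open they stand 13 mm farther back than shut.
Start: joints at [-1.492, 0.313, 1.498, -0, 1.331, -0.223], TCP at [0.156, -0.501, 0.192] pointing down, gripper open.
Joint ranges: [-2.94, 2.94], [-0.97, 2.17], [0.19, 2.56], [-1.23, 4.37], [0.02, 3.11], [-2.88, 2.88]. Speed limits (rad/s): [2.39, 2.39, 3.01, 3.14, 3.14, 3.14].

INTERFACE

Orientations are given as a unit quaternion [x, y, z, w].
In Python, from workcell import arm gives the robot as it stands.
- The arm moves only by the tool play_rows, never from a script. Its argument "motion" is a list of rows, each an object of numbers: "dx", "dy", "dz": the shift along the world's x, y, z in m; "wx", "wy", "wz": the turn, a rotation vector about the world's x, y, z in degrees. A call has 1 to 12 rows; each row is the pose to reach, as a shift and turn from the pose measured when the call began; what a row does not reach only later rows make up. A row lasts 1/10 s, in which the tool goes at most 50 mm and 8.59 degrees, less where a joint would pass 70% of its speed; a pose out of reach is approached as far as the arm can. A call with a gripper value outside its range is refused whole. "grip" is the gripper's target within -1 to 1 (fully open at 1, half-way at 0, shut at -1), set as the call begins (left out, the last holds). The fingers move at their own pace and stop on an object; the grip force is fixed at half the most. Time passes only in rows, so rows that repeat a pose let the fingers close. It gives the time, the measured TCP pose, the force and the opening at its end, in the units of the state.
- arm.read_state(): the state, without advancing time (a new reading comes with each control period).
- arm.get_image(name): name is "side" or "top"; returns (picture, depth): 384x512x3 uint8, red, green, blue; 384x512 float32, m along the optical axis (not along the pixel's ray), 0 where there is no reading.
- arm.calibration(name): a dict with "intrinsics" (3x3 intrinsics, pixels), "R" (3x3) and "t" (3): a world point X has camera coordinates R X + t. Camera axes: x right, y down, z forward; pixel columns grow to the right and rows downward; lengths in m; the calibration is good to about 2 mm. A picture is of the moment at which its call begins. calibration takes no time and is no camera call.
- arm.hand_in(): hands the job in, once; it reports no verdict.
Trained networks look in the newest picture that a camera, given by its name, has taken for a name from the list of things; names that differ only in an ending like _2 or _b are one class to them, and where a whole thing is asked for, a point or a joint stands for the part that bears it (a point fixed in the world has none). Each returns a list of dicts, best first, with "score" (0 to 1); they miss things now and then, are a little off and sometimes report something else, mostly with a low value. They report only what shows in the picture. A call takes as long as a camera call. They do not tell look-alikes from the thing itself.
- arm.outline_of(camera, target): "pixels" (384x512 bool, what is visible of it).
- arm.spot_point(camera, target): "at" ([x, y, z] in m, in the coordinates of the camera as it stood for that picture, good to about 4 mm: a listed point, or the origin of a listed thing).
The state is a dict: "t": time; "q": joint angles; "dq": joint speeds; "effort": joint torques, N m; "position": TCP position; "tool_rot": TCP orientation; "ft_force": force on the tool from outside, world axes, zero at the start; "wrist_torque": the same for the moment, N m; "width": finger opening in m.
Only numpy, scipy, OpenCV 4.12 (cv2) and the standard library are available. Lean on these libraries where they do the work, as an engineer would, in place of code of your own. Each camera call takes 0.05 s, during which the arm holds its last target.

TASK

Check the emergency stop on the yellow box: press the red mushroom button in until it latches, and let go so that it stays in; then push one of its two wings round clockwise (seen from above) until the latch lets go and the button springs back out, and move clear. Do not pinch or grip the button or pick anything up, do not press the green button on the grey start box, and leave the jar, the orange bobbin and the screwdriver where they are.

Things in the scene. Friction and masses are not known exactly. Their poses are not given: they have to be found in the camera images.
- stop_top (a point): Centre of the flat top of the red mushroom head (60 mm across), on its axis: 114 mm above the bench with the button out, about 106 mm latched in. The flat is 38 mm across and 6 mm above the tops of the wings. z points up; the two wings stick out along +y and -y of this frame, which turns with the head.
- wing_a (a point): Middle of the face to push on the +y wing; it looks to -x of the stop_top frame and is pushed towards +x (clockwise from above). Each wing is a red bar with a white mark on top, 10 mm thick, 14 mm high, reaching 51 mm from the axis. This point is 42 mm from the axis, 7 mm below the wing's top, 31 mm above the yellow box's top (23 mm when latched), and moves with the head.
- wing_b (a point): The same point of the other wing (on the -y side): the face looks to +x of the stop_top frame and is pushed towards -x (clockwise from above).
- stop_press (a joint): How far the button is pressed, m: 0 out, end stop 0.0105; it latches only when pressed home to the end stop (past 0.0098), and then rests at about 0.008. A spring pushes it out: about 5 N to start, 7 to 10 N to pass the latch, so a lighter push does not latch it.
- stop_twist (a joint): Turn of the head, rad, 0 at rest and growing clockwise seen from above, end stop 0.8 (it cannot turn the other way). With the button latched in, the latch lets go at about 0.5 and the button springs out; let go of the wing then, and a spring turns the head back to 0. It takes 0.1 to 0.15 N m, about 3 N at a wing.
- stop_box: Yellow housing 100 x 100 x 70 mm, fixed to the bench, that carries the button; origin at the centre of its underside. At rest the wings lie along its y axis. Under the head, a black collar 36 mm across rises 13 mm above the box's top.
- stop_side_a: The half of the head's flank and of both wings' sides that looks to -x of the stop_top frame; its origin is on the axis at the box's top (button out). Pressing fingers against this half and the other half at once counts as pinching.
- stop_side_b: The other half of the head's flank and wing sides, looking to +x of the stop_top frame; same origin.
- start_box: Grey start box 80 x 120 x 60 mm with a green push button (28 mm across, top 79 mm above the bench) and an amber lamp, fixed to the bench; origin at the centre of its underside. Not to be used. It may stand to the left or to the right of the yellow box.
- start_button (a joint): Travel of the green button on the grey box, m, 0 out and 0.006 fully in. Leave alone.
- flux_jar_mid (a point): Centre of a loose jar with a white lid, 42 mm across and 75 mm high, standing between the two boxes. Leave alone.
- bobbin_mid (a point): Centre of a loose orange plastic bobbin, 38 mm across, 28 mm high. Leave alone.
- driver: A loose screwdriver lying on the bench, about 200 mm long. Leave alone.
There are look-alikes about, which are no part of the job. What is meant by the stop_box is not blue, and is the smaller of those in its own colour.

How it is judged:
By the outcome, as a careful person would: the job done as asked, in the order asked, and still so for the second after the job is handed in, with the robot touching nothing.
It also fails if it takes over 51 s, if anything falls off the work surface, if the arm or the gripper's body presses on something with over 40 N, if the wrist force passes 120 N, or if a joint passes its speed limit or range.

## Working session

There is one attempt and no reset: what is moved stays moved. The work goes in short steps, Python scripts to look and compute and a tool call to move; the robot and the scene stay as the last step left them, time stands still between calls to the robot, and variables do not carry over. Pictures are saved under pics/ and viewed, and the job is handed in when it is done.

Besides the shell and the picture viewer there is one more tool, called after ">>>" as name([rows], argument=value, ...), one row to a line, values as JSON. play_rows: Moves the arm, as the interface text tells. Its arguments: {"type":"object","properties":{"motion":{"type":"array","items":{"type":"object","properties":{"dx":{"type":"number"},"dy":{"type":"number"},"dz":{"type":"number"},"wx":{"type":"number"},"wy":{"type":"number"},"wz":{"type":"number"}}}},"grip":{"type":"number"}},"required":["motion"]}

```bash
mkdir -p pics; cat > h.py <<'E'
import numpy as np,cv2
from workcell import arm
def grab(n,f):
    p,d=arm.get_image(n); cv2.imwrite('pics/'+f,p[:,:,::-1]); return p,d
def toworld(n,pc):
    c=arm.calibration(n); return np.array(c['R']).T@(np.array(pc)-np.array(c['t']))
def px2w(n,d,u,v):
    K=np.array(arm.calibration(n)['intrinsics']); z=d[v,u]
    return toworld(n,[(u-K[0,2])/K[0,0]*z,(v-K[1,2])/K[1,1]*z,z])
E
python3 - <<'E'
from h import *
for n in('top','side'):
    p,d=grab(n,n+'0.png')
    for t in('stop_top','wing_a','stop_box','start_box','flux_jar_mid','bobbin_mid','driver'):
        for r in arm.spot_point(n,t): print(n,t,round(r['score'],2),toworld(n,r['at']).round(3))
    np.save(n+'d.npy',d)
s=arm.read_state();print(s)
E
```

```text
top stop_top 0.85 [ 0.547 -0.163  0.115]
top stop_top 0.61 [ 0.336 -0.149  0.153]
top stop_top 0.56 [ 0.688 -0.358  0.159]
top wing_a 0.98 [ 0.34  -0.203  0.134]
top wing_a 0.97 [ 0.333 -0.09   0.138]
top wing_a 0.87 [ 0.56  -0.204  0.105]
top wing_a 0.75 [ 0.688 -0.41   0.145]
top wing_a 0.57 [ 0.539 -0.124  0.11 ]
top wing_a 0.55 [ 0.685 -0.296  0.145]
top stop_box 0.76 [ 0.333 -0.142 -0.001]
top stop_box 0.75 [ 0.55  -0.161 -0.002]
top stop_box 0.72 [ 0.688 -0.352 -0.004]
top start_box 0.65 [ 0.479  0.167 -0.001]
top flux_jar_mid 0.66 [ 0.608 -0.008  0.036]
top bobbin_mid 0.46 [0.45  0.014 0.014]
top driver 0.75 [ 0.428 -0.377  0.   ]
top driver 0.7 [0.454 0.012 0.012]
side stop_top 0.6 [ 0.686 -0.355  0.157]
side wing_a 0.93 [ 0.684 -0.29   0.145]
side wing_a 0.9 [ 0.562 -0.204  0.096]
side wing_a 0.9 [ 0.691 -0.414  0.145]
side wing_a 0.76 [ 0.544 -0.121  0.095]
side wing_a 0.18 [ 0.552 -0.164  0.109]
side stop_box 0.85 [ 0.55  -0.164 -0.002]
side stop_box 0.62 [ 0.683 -0.352 -0.004]
side start_box 0.77 [ 0.483  0.164 -0.001]
side flux_jar_mid 0.85 [ 0.606 -0.009  0.039]
side driver 0.51 [ 0.428 -0.377  0.003]
side driver 0.33 [0.444 0.008 0.015]
{'t': 0.8, 'q': array([-1.49241614e+00,  3.12897448e-01,  1.49770658e+00, -1.98577719e-05,
        1.33098051e+00, -2.23443910e-01]), 'dq': array([ 0.00045052,  0.00076779, -0.00034486,  0.00026831, -0.00115352,
       -0.0006112 ]), 'effort': array([ 9.07913727e-05, -4.12140763e+01, -2.59885150e+01, -1.59595256e-04,
        5.08856774e-04,  1.01316886e-06]), 'position': array([ 0.15602412, -0.50128737,  0.192293  ]), 'tool_rot': array([ 9.88634017e-01,  1.50342209e-01, -9.91335401e-06,  3.34685676e-06]), 'ft_force': array([ 0.78877353,  0.40482355, -0.29972842]), 'wrist_torque': array([-0.04790037, -0.07304935,  0.00229458]), 'width': 0.08529994823098658}
```

View pics/top0.png

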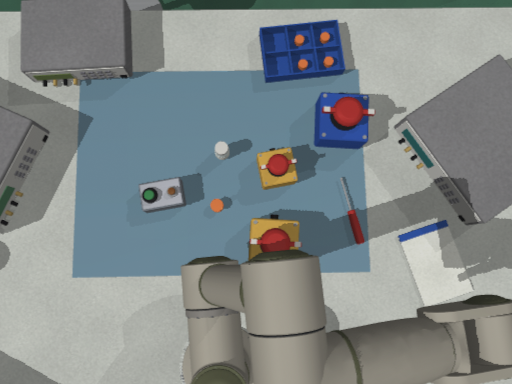

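View pics/side0.png

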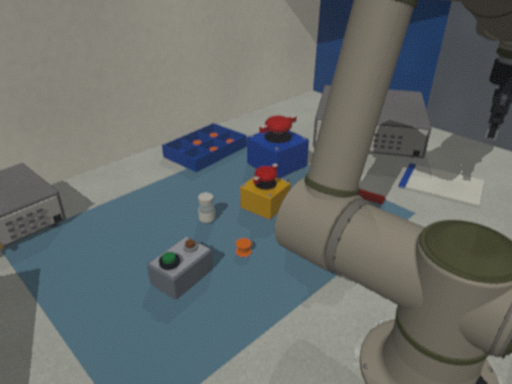

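Top view: the small yellow box, which is the target, is at about (278,168) with its white wing marks at (262,166) and (293,162). The big yellow look-alike is at (274,240), the blue one at (343,120), and the grey start box at (162,195). I'll refine the centre and yaw from the top picture.

```bash
python3 - <<'E'
from h import *
p=cv2.imread('pics/top0.png')[:,:,::-1].astype(int); d=np.load('topd.npy')
big=cv2.resize(cv2.imread('pics/top0.png')[130:210,240:320],None,fx=7,fy=7,interpolation=cv2.INTER_CUBIC);cv2.imwrite('pics/c0.png',big)
W=[];C=[]
for v in range(140,200):
  for u in range(250,305):
    if d[v,u]>0: W.append(px2w('top',d,u,v));C.append(p[v,u])
W=np.array(W);C=np.array(C)
m=W[:,2]>.108; m&=W[:,2]<.125
red=(C[:,0]>120)&(C[:,1]<70)
print('top flat',m.sum(),W[m].mean(0),(W[m].max(0)+W[m].min(0))/2,W[m].min(0),W[m].max(0),np.median(W[m,2]))
wh=(C.min(1)>140)&(W[:,2]>.085)
print('white',W[wh].round(3))
b=(abs(W[:,2]-.07)<.006)
r=cv2.minAreaRect((W[b][:,:2]*1000).astype(np.float32));print('boxtop',r)
E
```

```text
Traceback (most recent call last):
  File "h.py", line 8, in px2w
    K=np.array(arm.calibration(n)['intrinsics']); z=d[v,u]
               ~~~~~~~~~~~~~~~^^^
ValueError: time passes only in moves, steps and waits
```

View pics/c0.png

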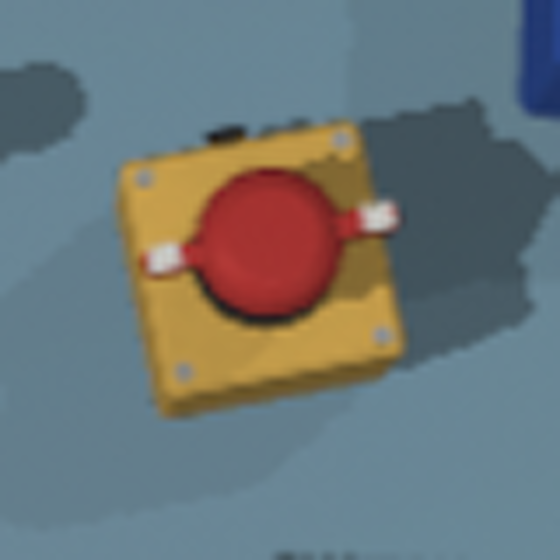

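>>> play_rows([
  {"dz":0.02},
  {"dx":0.03,"dy":0.025,"dz":0.03,"wz":7},
  {"dx":0.06,"dy":0.05,"dz":0.03,"wz":14},
  {"dx":0.09,"dy":0.075,"dz":0.03,"wz":21},
  {"dx":0.12,"dy":0.1,"dz":0.03,"wz":28},
  {"dx":0.15,"dy":0.125,"dz":0.03,"wz":35},
  {"dx":0.18,"dy":0.15,"dz":0.03,"wz":42},
  {"dx":0.21,"dy":0.18,"dz":0.03,"wz":49},
  {"dx":0.24,"dy":0.21,"dz":0.03,"wz":56},
  {"dx":0.27,"dy":0.235,"dz":0.03,"wz":63},
  {"dx":0.3,"dy":0.26,"dz":0.03,"wz":70},
  {"dx":0.32,"dy":0.28,"dz":0.03,"wz":74},
], grip=-1)

```text
invalid input
```

The close-up shows the red head centred at (268,240) in the crop and the white wing marks at (165,258) and (378,216). The move was refused, probably because it ran alongside the script, so I'll run them one at a time.

```bash
cat > h.py <<'E'
import numpy as np,cv2
from workcell import arm
_c={}
def cal(n):
    if n not in _c: _c[n]={k:np.array(v) for k,v in arm.calibration(n).items()}
    return _c[n]
def grab(n,f):
    p,d=arm.get_image(n); cv2.imwrite('pics/'+f,p[:,:,::-1]); return p,d
def toworld(n,pc):
    c=cal(n); return c['R'].T@(np.array(pc)-c['t'])
def px2w(n,d,u,v):
    K=cal(n)['intrinsics']; z=d[v,u]
    return toworld(n,[(u-K[0,2])/K[0,0]*z,(v-K[1,2])/K[1,1]*z,z])
E
python3 - <<'E'
from h import *
p=cv2.imread('pics/top0.png')[:,:,::-1].astype(int); d=np.load('topd.npy')
W=[];C=[]
for v in range(140,200):
  for u in range(250,305):
    if d[v,u]>0: W.append(px2w('top',d,u,v));C.append(p[v,u])
W=np.array(W);C=np.array(C)
m=(W[:,2]>.100)&(W[:,2]<.125)
red=(C[:,0]>120)&(C[:,1]<70)
m&=red
f=lambda x:x.round(4)
print('top flat',m.sum(),f(W[m].mean(0)),f(W[m].min(0)),f(W[m].max(0)),np.median(W[m,2]))
wh=(C.min(1)>150)&(W[:,2]>.085)
print('white',W[wh].round(3))
b=(abs(W[:,2]-.07)<.006)
r=cv2.minAreaRect((W[b][:,:2]*1000).astype(np.float32));print('boxtop',r)
print(arm.read_state()['t'])
E
```

```text
top flat 325 [ 0.5484 -0.1615  0.1124] [ 0.522  -0.1957  0.1023] [ 0.577  -0.1293  0.1192] 0.11262190909933992
white [[ 0.563 -0.207  0.107]
 [ 0.562 -0.209  0.111]
 [ 0.56  -0.201  0.108]
 [ 0.559 -0.204  0.111]
 [ 0.56  -0.207  0.108]
 [ 0.56  -0.21   0.106]
 [ 0.558 -0.202  0.106]
 [ 0.557 -0.204  0.11 ]
 [ 0.557 -0.207  0.109]
 [ 0.557 -0.21   0.106]
 [ 0.555 -0.204  0.106]
 [ 0.554 -0.206  0.11 ]
 [ 0.547 -0.118  0.111]
 [ 0.547 -0.121  0.11 ]
 [ 0.547 -0.124  0.11 ]
 [ 0.544 -0.115  0.108]
 [ 0.544 -0.118  0.108]
 [ 0.544 -0.121  0.109]
 [ 0.544 -0.124  0.109]
 [ 0.541 -0.118  0.108]
 [ 0.542 -0.121  0.106]
 [ 0.542 -0.124  0.104]
 [ 0.54  -0.118  0.103]
 [ 0.539 -0.121  0.107]]
boxtop ((549.7437744140625, -162.1212158203125), (100.3928451538086, 100.28433227539062), 10.216595649719238)
0.8
```

Centre is (0.550, -0.162) and the yaw is about 10°. Box size, head height and wing marks all fit the given dimensions.

>>> play_rows([
  {"dz":0.02},
  {"dx":0.03,"dy":0.025,"dz":0.03,"wz":7},
  {"dx":0.06,"dy":0.05,"dz":0.03,"wz":14},
  {"dx":0.09,"dy":0.075,"dz":0.03,"wz":21},
  {"dx":0.12,"dy":0.1,"dz":0.03,"wz":28},
  {"dx":0.15,"dy":0.125,"dz":0.03,"wz":35},
  {"dx":0.18,"dy":0.15,"dz":0.03,"wz":42},
  {"dx":0.21,"dy":0.18,"dz":0.03,"wz":49},
  {"dx":0.24,"dy":0.21,"dz":0.03,"wz":56},
  {"dx":0.27,"dy":0.235,"dz":0.03,"wz":63},
  {"dx":0.3,"dy":0.26,"dz":0.03,"wz":70},
  {"dx":0.32,"dy":0.28,"dz":0.03,"wz":74},
], grip=-1)

```text
invalid input
```

>>> play_rows([
  {"dx":0,"dy":0,"dz":0.02,"wx":0,"wy":0,"wz":0},
  {"dx":0,"dy":0,"dz":0.03,"wx":0,"wy":0,"wz":0},
], grip=-1)

```text
t: 1.0
position: [0.1561, -0.5017, 0.2236]
tool_rot: [0.989, 0.15, -0.0, 0.001]
ft_force: [-0.3, -0.5, 0.4]
width: 0.0593
```

All six fields are needed in each row.

>>> play_rows([
  {"dx":0.03,"dy":0.025,"dz":0,"wx":0,"wy":0,"wz":7},
  {"dx":0.06,"dy":0.05,"dz":0,"wx":0,"wy":0,"wz":14},
  {"dx":0.09,"dy":0.075,"dz":0,"wx":0,"wy":0,"wz":21},
  {"dx":0.12,"dy":0.1,"dz":0,"wx":0,"wy":0,"wz":28},
  {"dx":0.155,"dy":0.13,"dz":0,"wx":0,"wy":0,"wz":35},
  {"dx":0.19,"dy":0.16,"dz":0,"wx":0,"wy":0,"wz":42},
  {"dx":0.225,"dy":0.19,"dz":0,"wx":0,"wy":0,"wz":49},
  {"dx":0.26,"dy":0.22,"dz":0,"wx":0,"wy":0,"wz":56},
  {"dx":0.295,"dy":0.25,"dz":0,"wx":0,"wy":0,"wz":63},
  {"dx":0.33,"dy":0.28,"dz":0,"wx":0,"wy":0,"wz":70},
  {"dx":0.36,"dy":0.31,"dz":0,"wx":0,"wy":0,"wz":77},
  {"dx":0.385,"dy":0.33,"dz":0,"wx":0,"wy":0,"wz":82},
])

```text
t: 2.2
position: [0.5425, -0.1694, 0.2236]
tool_rot: [0.645, 0.764, 0.001, 0.001]
ft_force: [0.3, -1.0, 1.0]
width: 0.0001
```

>>> play_rows([
  {"dx":0.004,"dy":0.003,"dz":-0.03,"wx":0,"wy":0,"wz":0},
  {"dx":0.007,"dy":0.007,"dz":-0.06,"wx":0,"wy":0,"wz":0},
  {"dx":0.007,"dy":0.007,"dz":-0.085,"wx":0,"wy":0,"wz":0},
  {"dx":0.007,"dy":0.007,"dz":-0.1,"wx":0,"wy":0,"wz":0},
  {"dx":0.007,"dy":0.007,"dz":-0.1,"wx":0,"wy":0,"wz":0},
])

```text
t: 2.7
position: [0.5486, -0.1619, 0.1217]
tool_rot: [0.645, 0.764, 0.0, -0.001]
ft_force: [-0.4, 0.3, 0.3]
width: -0.0002
```

```bash
python3 - <<'E'
from h import *
p,d=grab('side','s1.png'); cv2.imwrite('pics/s1c.png',cv2.resize(p[80:240,180:340,::-1],None,fx=4,fy=4,interpolation=cv2.INTER_CUBIC)[:600])
s=arm.read_state();print(s['position'],s['ft_force'],s['wrist_torque'],s['q'].round(3))
E
```

```text
[ 0.54934095 -0.16233274  0.12335159] [-0.42508495 -0.83824187 -0.21617743] [-0.06359127  0.01009328  0.05542902] [-4.920e-01  4.760e-01  1.447e+00  1.000e-03  1.218e+00 -6.610e-01]
```

View pics/s1c.png

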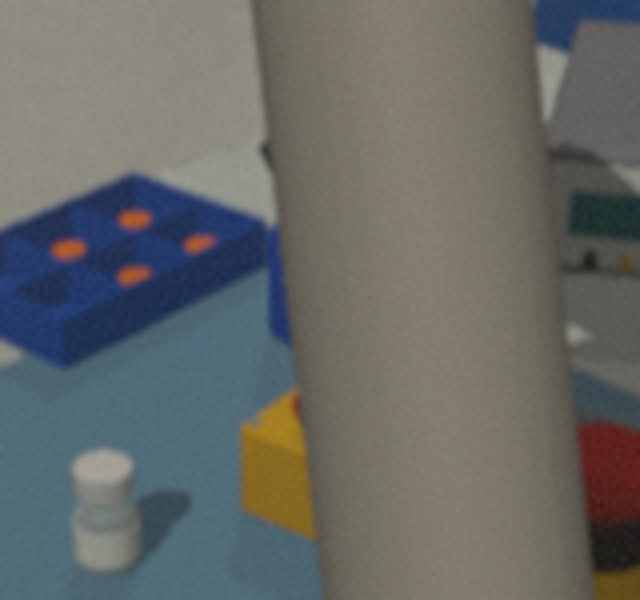

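The arm occludes the button in the side view, so I'll press by force and height.

>>> play_rows([
  {"dx":0,"dy":0,"dz":-0.005,"wx":0,"wy":0,"wz":0},
  {"dx":0,"dy":0,"dz":-0.009,"wx":0,"wy":0,"wz":0},
  {"dx":0,"dy":0,"dz":-0.013,"wx":0,"wy":0,"wz":0},
  {"dx":0,"dy":0,"dz":-0.015,"wx":0,"wy":0,"wz":0},
  {"dx":0,"dy":0,"dz":-0.015,"wx":0,"wy":0,"wz":0},
])

```text
t: 3.25
position: [0.5492, -0.1623, 0.1082]
tool_rot: [0.645, 0.764, 0.0, 0.0]
ft_force: [0.4, 0.0, 1.0]
width: -0.0001
```

```bash
python3 - <<'E'
from h import *
p,d=grab('top','t2.png'); cv2.imwrite('pics/t2c.png',cv2.resize(p[100:260,180:340,::-1],None,fx=3.5,fy=3.5,interpolation=cv2.INTER_CUBIC))
s=arm.read_state();print(s['position'],s['ft_force'],s['wrist_torque'])
E
```

```text
[ 0.5493414  -0.16235589  0.10839233] [ 0.24124104 -0.06583031  0.14482264] [-0.008083    0.06360744 -0.00659862]
```

View pics/t2c.png

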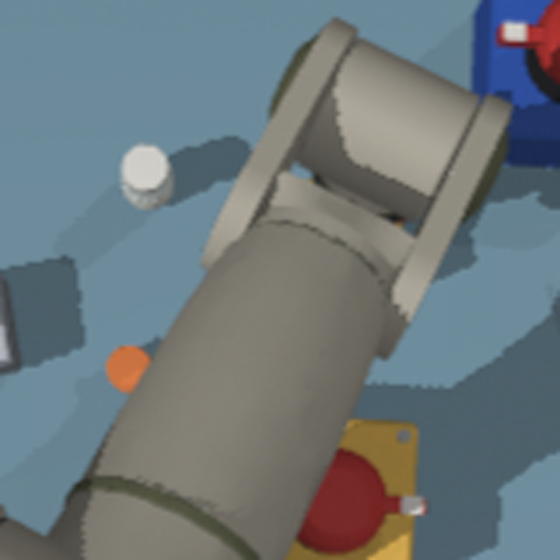

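No contact force yet, so I'll go down gently.

>>> play_rows([
  {"dx":0,"dy":0,"dz":-0.001,"wx":0,"wy":0,"wz":0},
  {"dx":0,"dy":0,"dz":-0.002,"wx":0,"wy":0,"wz":0},
  {"dx":0,"dy":0,"dz":-0.002,"wx":0,"wy":0,"wz":0},
])

```text
t: 3.6
position: [0.5493, -0.1624, 0.1063]
tool_rot: [0.645, 0.764, 0.0, 0.0]
ft_force: [-0.8, 0.1, 0.4]
width: -0.0002
```

>>> play_rows([
  {"dx":0,"dy":0,"dz":-0.001,"wx":0,"wy":0,"wz":0},
  {"dx":0,"dy":0,"dz":-0.002,"wx":0,"wy":0,"wz":0},
  {"dx":0,"dy":0,"dz":-0.002,"wx":0,"wy":0,"wz":0},
])

```text
t: 3.9
position: [0.5492, -0.1623, 0.1041]
tool_rot: [0.645, 0.764, 0.0, -0.0]
ft_force: [-0.2, 0.6, 0.0]
width: 0.0002
```

```bash
python3 - <<'E'
from h import *
p,d=grab('side','s3.png'); cv2.imwrite('pics/s3c.png',cv2.resize(p[80:240,180:340,::-1],None,fx=3.5,fy=3.5,interpolation=cv2.INTER_CUBIC))
s=arm.read_state();print(s['position'],s['ft_force'],s['wrist_torque'],s['effort'],s['q'],s['width'])
for t in ('stop_top','wing_a'):
  for r in arm.spot_point('side',t): print(t,round(r['score'],2),toworld('side',r['at']).round(3))
E
```

```text
[ 0.54928036 -0.16233417  0.10422326] [-0.30821706 -0.06502733  0.10449348] [-0.00196005 -0.05286014 -0.02331071] [-2.50613055e-03 -4.77115166e+01 -2.42094469e+01  1.90289720e-03
 -8.98328726e-03 -5.21665152e-05] [-4.92288404e-01  4.95656281e-01  1.46985616e+00  9.43864731e-04
  1.17574240e+00 -6.61019281e-01] 0.0002701249390815809
stop_top 0.81 [ 0.333 -0.143  0.151]
stop_top 0.22 [ 0.55  -0.166 -0.001]
wing_a 0.93 [ 0.335 -0.205  0.134]
wing_a 0.75 [ 0.334 -0.087  0.133]
```

View pics/s3c.png

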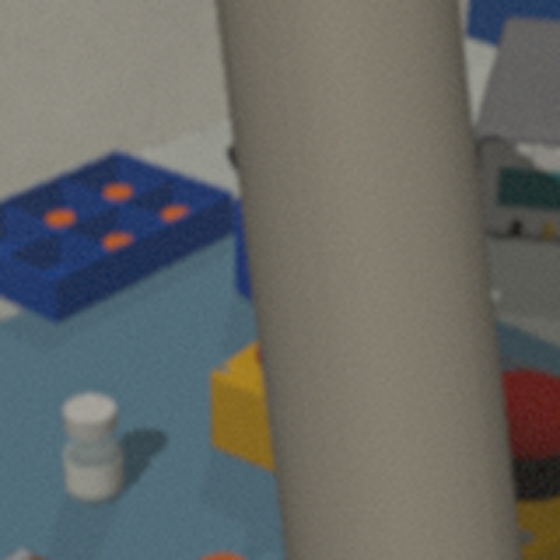

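Still no force at 0.104. I'll check whether the tool is really where I think it is by projecting the tool axis into the top view.

```bash
python3 - <<'E'
from h import *
p,d=grab('top','t4.png')
c=cal('top');im=p[:,:,::-1].copy()
big=cv2.resize(im[80:230,220:370],None,fx=4,fy=4,interpolation=cv2.INTER_CUBIC)
def pr(X):
    x=c['R']@np.array(X)+c['t'];x=c['intrinsics']@x;return x[:2]/x[2]
for z in(.104,.14,.18,.25,.35,.45):
    u=pr([.5493,-.1623,z]);print(z,u.round(1)); q=((u-[220,80])*4).astype(int);cv2.circle(big,tuple(map(int,q)),3,(0,255,0),-1)
cv2.imwrite('pics/t4c.png',big)
W=[]
for v in range(120,190):
  for u in range(255,310):
    if d[v,u]>0:
      w=px2w('top',d,u,v)
      if .08<w[2]<.3: W.append(np.r_[u,v,w,p[v,u]])
W=np.array(W);print(len(W));np.set_printoptions(suppress=True);print(W[::max(1,len(W)//40)].round(3))
E
```

```text
0.104 [277.8 164.3]
0.14 [279.  161.6]
0.18 [280.4 158.5]
0.25 [283.  152.5]
0.35 [287.4 142.3]
0.45 [292.8 130. ]
6
[[269.    152.      0.541  -0.125   0.295 121.    113.     96.   ]
 [291.    163.      0.513  -0.175   0.3    80.     78.     74.   ]
 [292.    163.      0.514  -0.178   0.295  54.     53.     48.   ]
 [293.    163.      0.516  -0.181   0.285  63.     54.     37.   ]
 [294.    163.      0.555  -0.209   0.093  69.     61.     51.   ]
 [292.    164.      0.515  -0.18    0.277 110.    105.     94.   ]]
```

View pics/t4c.png

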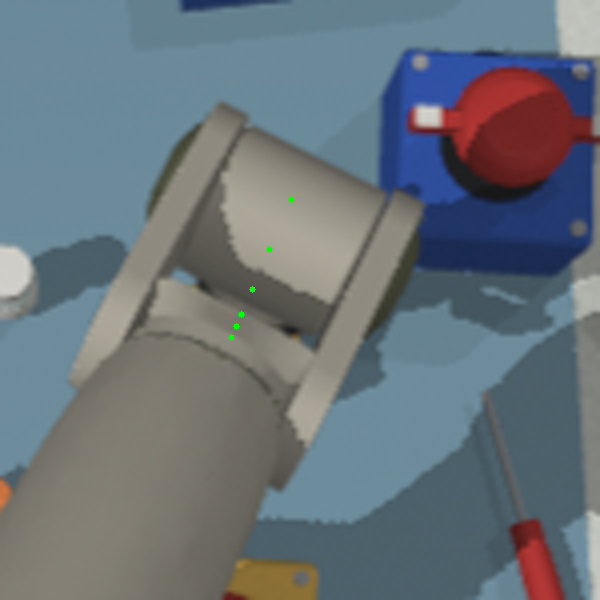

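>>> play_rows([
  {"dx":0,"dy":0,"dz":0.01,"wx":0,"wy":0,"wz":0},
  {"dx":0,"dy":0,"dz":0.02,"wx":0,"wy":0,"wz":0},
  {"dx":0,"dy":0,"dz":0.02,"wx":0,"wy":0,"wz":0},
])

```text
t: 4.4
position: [0.5502, -0.1628, 0.1265]
tool_rot: [0.645, 0.764, 0.001, 0.002]
ft_force: [0.5, 0.2, -0.6]
width: 0.0002
```

```bash
python3 - <<'E'
from h import *
s=arm.read_state();print(s['t'],s['position'],s['ft_force'],s['effort'].round(2),s['q'].round(4))
E
```

```text
4.4 [ 0.55023606 -0.16280542  0.12648169] [ 0.52799196  0.2307645  -0.64850271] [-2.000e-02 -4.706e+01 -2.475e+01 -0.000e+00  2.400e-01  0.000e+00] [-4.9220e-01  4.7270e-01  1.4436e+00  9.0000e-04  1.2212e+00 -6.6100e-01]
```

>>> play_rows([
  {"dx":0,"dy":0,"dz":0.04,"wx":0,"wy":0,"wz":0},
  {"dx":0,"dy":0.04,"dz":0.08,"wx":0,"wy":0,"wz":0},
  {"dx":0,"dy":0.08,"dz":0.08,"wx":0,"wy":0,"wz":0},
  {"dx":0,"dy":0.12,"dz":0.08,"wx":0,"wy":0,"wz":0},
  {"dx":0,"dy":0.16,"dz":0.08,"wx":0,"wy":0,"wz":0},
  {"dx":0,"dy":0.18,"dz":0.08,"wx":0,"wy":0,"wz":0},
  {"dx":0,"dy":0.18,"dz":0.08,"wx":0,"wy":0,"wz":0},
])

```text
t: 5.1
position: [0.5501, 0.0195, 0.2068]
tool_rot: [0.644, 0.765, 0.001, 0.002]
ft_force: [-0.2, 0.1, 0.1]
width: -0.0002
```

```bash
python3 - <<'E'
from h import *
p,d=grab('top','t5.png')
ps,ds=grab('side','s5.png')
a=cv2.resize(p[100:250,200:350,::-1],(560,560),interpolation=cv2.INTER_CUBIC);cv2.imwrite('pics/t5c.png',a)
W=[];C=[]
for v in range(140,200):
  for u in range(250,305):
    if d[v,u]>0: W.append(px2w('top',d,u,v));C.append(p[v,u])
W=np.array(W);C=np.array(C).astype(int)
red=(C[:,0]>110)&(C[:,1]<70)
m=red&(np.hypot(W[:,0]-.55,W[:,1]+.1625)<.017);print(m.sum(),W[m].mean(0),W[m][:,2].std())
wh=(C.min(1)>130)&(W[:,2]>.085)&(W[:,2]<.12);print(wh.sum(),W[wh].mean(0),np.median(W[wh],0))
print(arm.read_state()['t'])
E
```

```text
118 [ 0.54960162 -0.16269886  0.11491966] 0.0022704699259835184
33 [ 0.55023112 -0.16203539  0.10902853] [ 0.54708287 -0.1264316   0.10970694]
5.2
```

View pics/t5c.png

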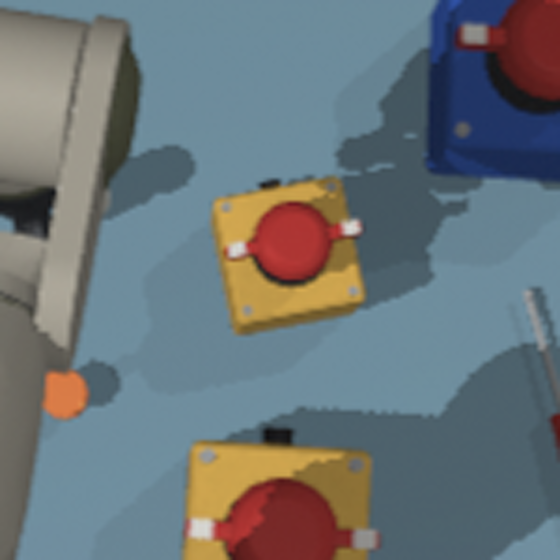

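View pics/s5.png

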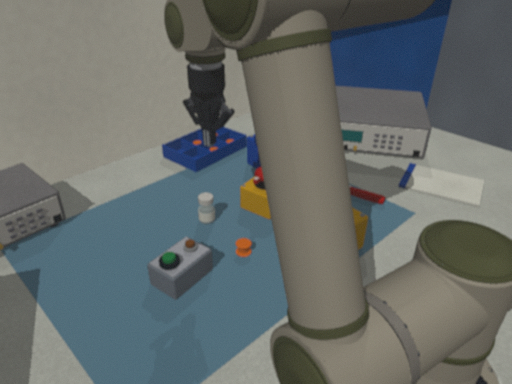

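The button is still out (top at 0.115). The gripper tip shows in the side view near (211,143), so I'll compare it with the TCP.

```bash
python3 - <<'E'
from h import *
p,d=arm.get_image('side');c=cal('side')
s=arm.read_state();P=s['position'];print(P,s['ft_force'])
x=c['R']@P+c['t'];u=c['intrinsics']@x;u=u[:2]/u[2];print('tcp px',u)
for v in range(95,150,3):
  for uu in (205,209,211,213,217):
    w=px2w('side',d,uu,v)
    if np.hypot(w[0]-P[0],w[1]-P[1])<.08: print(uu,v,w.round(3),p[v,uu])
b=cv2.resize(p[50:170,150:270,::-1],None,fx=5,fy=5,interpolation=cv2.INTER_CUBIC);q=(u-[150,50])*5
cv2.circle(b,(int(q[0]),int(q[1])),3,(0,255,0),-1);cv2.imwrite('pics/s6c.png',b)
E
```

```text
[0.55031716 0.01633844 0.20649384] [ 0.80471961 -0.00868318 -0.4672586 ]
tcp px [210.21932131 159.4696008 ]
205 95 [0.54  0.029 0.362] [33 30 29]
209 95 [0.532 0.025 0.363] [38 35 36]
211 95 [0.526 0.024 0.364] [32 33 33]
213 95 [0.521 0.023 0.365] [36 38 36]
217 95 [0.515 0.018 0.366] [38 34 35]
205 98 [0.541 0.028 0.355] [35 32 30]
209 98 [0.532 0.025 0.356] [35 35 36]
211 98 [0.525 0.026 0.359] [35 37 37]
213 98 [0.52  0.025 0.36 ] [45 44 43]
217 98 [0.513 0.02  0.36 ] [43 43 45]
205 101 [0.543 0.028 0.348] [37 37 38]
209 101 [0.529 0.028 0.352] [42 43 46]
211 101 [0.528 0.024 0.351] [41 42 40]
213 101 [0.52  0.025 0.353] [40 41 41]
217 101 [0.511 0.022 0.355] [37 37 39]
205 104 [0.533 0.036 0.346] [45 45 46]
209 104 [0.526 0.031 0.347] [35 36 37]
211 104 [0.525 0.026 0.346] [38 37 40]
213 104 [0.521 0.025 0.347] [39 40 42]
217 104 [0.511 0.023 0.349] [43 46 44]
205 107 [0.533 0.036 0.34 ] [37 35 39]
209 107 [0.526 0.031 0.341] [36 34 36]
211 107 [0.527 0.025 0.339] [37 39 40]
213 107 [0.522 0.024 0.34 ] [41 40 42]
217 107 [0.511 0.023 0.343] [42 42 41]
205 110 [0.538 0.032 0.331]
[... 1495 characters left out ...]
05 134 [0.548 0.029 0.273] [85 87 87]
209 134 [0.541 0.023 0.274] [69 72 73]
211 134 [0.534 0.023 0.276] [37 39 39]
213 134 [0.536 0.016 0.273] [36 36 40]
205 137 [0.549 0.028 0.266] [88 91 93]
209 137 [0.54  0.025 0.268] [79 80 80]
211 137 [0.537 0.021 0.268] [41 43 45]
213 137 [0.531 0.02  0.269] [35 39 41]
205 140 [0.547 0.03  0.26 ] [89 91 93]
209 140 [0.538 0.026 0.262] [79 81 82]
211 140 [0.534 0.024 0.262] [43 46 48]
213 140 [0.535 0.018 0.26 ] [33 36 39]
205 143 [0.547 0.031 0.253] [84 88 92]
209 143 [0.538 0.026 0.255] [85 86 88]
211 143 [0.535 0.023 0.255] [47 49 51]
213 143 [0.533 0.02  0.254] [43 49 53]
209 146 [0.541 0.025 0.246] [69 74 86]
211 146 [0.539 0.021 0.245] [87 71 78]
```

View pics/s6c.png

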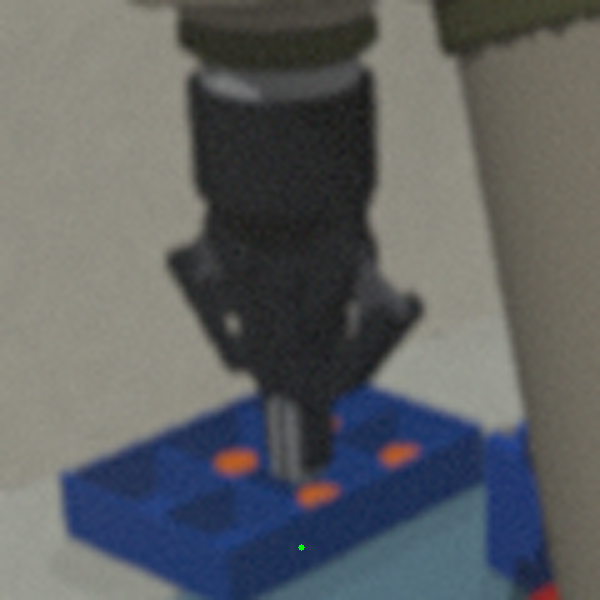

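The real fingertips end at about z = 0.245 while the reported TCP is 0.2065, so the tip sits about 39 mm above the reported point. That explains the lack of contact. I'll measure this offset and the xy offset more carefully.

```bash
python3 - <<'E'
from h import *
p,d=arm.get_image('side');c=cal('side')
s=arm.read_state();P=s['position'];print(P, 'cam',(-c['R'].T@c['t']).round(2))
W=[];
for v in range(100,152):
  for u in range(180,240):
    w=px2w('side',d,u,v)
    if np.hypot(*(w-P)[:2])<.06: W.append(np.r_[u,v,w])
W=np.array(W)
for z in np.arange(.236,.30,.006):
    m=abs(W[:,4]-z)<.003
    if m.sum(): print(z.round(3),m.sum(),'u',W[m,0].min(),W[m,0].max(),W[m,2:4].min(0).round(3),W[m,2:4].max(0).round(3))
print('low',W[np.argsort(W[:,4])[:8]].round(3))
# projections of candidate vertical axis
for z in(.24,.245,.25,.26,.27): 
    x=c['intrinsics']@(c['R']@np.array([P[0],P[1],z])+c['t']);print(z,(x[:2]/x[2]).round(1))
for r in arm.spot_point('side','stop_top'): print(r['score'],toworld('side',r['at']))
E
```

```text
[0.55030528 0.01608351 0.20644524] cam [-0.12  0.54  0.66]
0.242 1 u 213.0 213.0 [0.541 0.013] [0.541 0.013]
0.248 19 u 205.0 215.0 [0.535 0.009] [0.553 0.027]
0.254 34 u 203.0 216.0 [0.533 0.009] [0.56  0.029]
0.26 34 u 203.0 216.0 [0.53  0.009] [0.562 0.03 ]
0.266 34 u 203.0 216.0 [0.532 0.009] [0.561 0.028]
0.272 34 u 203.0 216.0 [0.532 0.008] [0.56 0.03]
0.278 34 u 203.0 216.0 [0.531 0.007] [0.557 0.029]
0.284 29 u 202.0 214.0 [0.529 0.017] [0.558 0.031]
0.29 47 u 195.0 223.0 [0.514 0.004] [0.575 0.033]
0.296 93 u 193.0 225.0 [ 0.511 -0.001] [0.58  0.035]
low [[2.13e+02 1.45e+02 5.41e-01 1.30e-02 2.45e-01]
 [2.05e+02 1.45e+02 5.53e-01 2.70e-02 2.45e-01]
 [2.14e+02 1.44e+02 5.43e-01 9.00e-03 2.45e-01]
 [2.11e+02 1.46e+02 5.40e-01 2.00e-02 2.45e-01]
 [2.10e+02 1.46e+02 5.40e-01 2.30e-02 2.46e-01]
 [2.06e+02 1.45e+02 5.49e-01 2.70e-02 2.46e-01]
 [2.08e+02 1.46e+02 5.42e-01 2.70e-02 2.46e-01]
 [2.12e+02 1.45e+02 5.40e-01 1.70e-02 2.46e-01]]
0.24 [209.6 145.9]
0.245 [209.5 143.9]
0.25 [209.4 141.8]
0.26 [209.1 137.7]
0.27 [208.9 133.4]
0.64 [ 0.5523428  -0.16753495  0.11084171]
```

The offset is +38 mm in z only and xy agrees. Contact should come at a reported z of about 0.076 and the end stop at about 0.0655. Going back above the button.

>>> play_rows([
  {"dx":0,"dy":-0.045,"dz":0,"wx":0,"wy":0,"wz":0},
  {"dx":0,"dy":-0.09,"dz":0,"wx":0,"wy":0,"wz":0},
  {"dx":0,"dy":-0.135,"dz":0,"wx":0,"wy":0,"wz":0},
  {"dx":0,"dy":-0.165,"dz":-0.01,"wx":0,"wy":0,"wz":0},
  {"dx":0,"dy":-0.1785,"dz":-0.03,"wx":0,"wy":0,"wz":0},
  {"dx":0,"dy":-0.1785,"dz":-0.065,"wx":0,"wy":0,"wz":0},
  {"dx":0,"dy":-0.1785,"dz":-0.095,"wx":0,"wy":0,"wz":0},
  {"dx":0,"dy":-0.1785,"dz":-0.116,"wx":0,"wy":0,"wz":0},
  {"dx":0,"dy":-0.1785,"dz":-0.122,"wx":0,"wy":0,"wz":0},
  {"dx":0,"dy":-0.1785,"dz":-0.122,"wx":0,"wy":0,"wz":0},
])

```text
t: 6.35
position: [0.55, -0.1631, 0.0842]
tool_rot: [0.646, 0.763, 0.001, 0.002]
ft_force: [0.1, 0.5, 0.6]
width: -0.0004
```

>>> play_rows([
  {"dx":0,"dy":0,"dz":-0.003,"wx":0,"wy":0,"wz":0},
  {"dx":0,"dy":0,"dz":-0.006,"wx":0,"wy":0,"wz":0},
  {"dx":0,"dy":0,"dz":-0.009,"wx":0,"wy":0,"wz":0},
  {"dx":0,"dy":0,"dz":-0.011,"wx":0,"wy":0,"wz":0},
  {"dx":0,"dy":0,"dz":-0.011,"wx":0,"wy":0,"wz":0},
])

```text
t: 6.85
position: [0.5503, -0.1632, 0.0737]
tool_rot: [0.646, 0.763, 0.001, 0.002]
ft_force: [-0.6, 0.8, 4.7]
width: -0.0002
```

Contact at about 0.075, as predicted. I'll keep pressing in small steps.

>>> play_rows([
  {"dx":0,"dy":0,"dz":-0.002,"wx":0,"wy":0,"wz":0},
  {"dx":0,"dy":0,"dz":-0.004,"wx":0,"wy":0,"wz":0},
  {"dx":0,"dy":0,"dz":-0.006,"wx":0,"wy":0,"wz":0},
  {"dx":0,"dy":0,"dz":-0.007,"wx":0,"wy":0,"wz":0},
])

```text
t: 7.25
position: [0.5504, -0.1632, 0.0674]
tool_rot: [0.646, 0.763, 0.001, 0.002]
ft_force: [-1.7, -0.6, 5.5]
width: -0.0001
```

>>> play_rows([
  {"dx":0,"dy":0,"dz":-0.001,"wx":0,"wy":0,"wz":0},
  {"dx":0,"dy":0,"dz":-0.002,"wx":0,"wy":0,"wz":0},
  {"dx":0,"dy":0,"dz":-0.002,"wx":0,"wy":0,"wz":0},
])

```text
t: 7.55
position: [0.5505, -0.1633, 0.0658]
tool_rot: [0.646, 0.763, 0.001, 0.003]
ft_force: [-1.4, 0.7, 5.7]
width: 0.0003
```

>>> play_rows([
  {"dx":0,"dy":0,"dz":-0.001,"wx":0,"wy":0,"wz":0},
  {"dx":0,"dy":0,"dz":-0.002,"wx":0,"wy":0,"wz":0},
  {"dx":0,"dy":0,"dz":-0.002,"wx":0,"wy":0,"wz":0},
])

```text
t: 7.85
position: [0.5505, -0.1633, 0.0645]
tool_rot: [0.646, 0.763, 0.001, 0.003]
ft_force: [-2.5, 1.1, 9.2]
width: -0.0001
```

>>> play_rows([
  {"dx":0,"dy":0,"dz":-0.001,"wx":0,"wy":0,"wz":0},
  {"dx":0,"dy":0,"dz":-0.002,"wx":0,"wy":0,"wz":0},
  {"dx":0,"dy":0,"dz":-0.002,"wx":0,"wy":0,"wz":0},
])

```text
t: 8.15
position: [0.5509, -0.1635, 0.0644]
tool_rot: [0.646, 0.764, 0.001, 0.003]
ft_force: [-5.3, 1.7, 16.8]
width: -0.0001
```

It's on the end stop: the position is stuck and the force has jumped to 17 N. I'll lift off and check that it latched.

>>> play_rows([
  {"dx":0,"dy":0,"dz":0.008,"wx":0,"wy":0,"wz":0},
  {"dx":0,"dy":0,"dz":0.03,"wx":0,"wy":0,"wz":0},
  {"dx":0,"dy":0,"dz":0.07,"wx":0,"wy":0,"wz":0},
  {"dx":0,"dy":0.03,"dz":0.1,"wx":0,"wy":0,"wz":0},
  {"dx":0,"dy":0.07,"dz":0.12,"wx":0,"wy":0,"wz":0},
  {"dx":0,"dy":0.11,"dz":0.12,"wx":0,"wy":0,"wz":0},
  {"dx":0,"dy":0.15,"dz":0.12,"wx":0,"wy":0,"wz":0},
  {"dx":0,"dy":0.17,"dz":0.12,"wx":0,"wy":0,"wz":0},
  {"dx":0,"dy":0.17,"dz":0.12,"wx":0,"wy":0,"wz":0},
])

```text
t: 9.05
position: [0.5507, 0.0088, 0.1844]
tool_rot: [0.644, 0.765, 0.001, 0.003]
ft_force: [0.0, 0.1, 0.4]
width: -0.0001
```

```bash
cat > chk.py <<'E'
from h import *
import sys
p,d=grab('top',sys.argv[1])
W=[];C=[]
for v in range(140,200):
  for u in range(250,305):
    if d[v,u]>0: W.append(px2w('top',d,u,v));C.append(p[v,u])
W=np.array(W);C=np.array(C).astype(int)
red=(C[:,0]>110)&(C[:,1]<70)
m=red&(np.hypot(W[:,0]-.55,W[:,1]+.1625)<.017);print('head',m.sum(),W[m].mean(0))
wh=(C.min(1)>130)&(W[:,2]>.085)&(W[:,2]<.12);L=wh&(W[:,1]>-.16);R=wh&(W[:,1]<-.16)
if L.sum() and R.sum():
    a,b=W[L].mean(0),W[R].mean(0);print('wings',a.round(4),b.round(4),'yaw',np.degrees(np.arctan2(-(a-b)[0],(a-b)[1])))
s=arm.read_state();print(s['t'],s['position'],s['ft_force'],s['tool_rot'].round(4))
a=cv2.resize(p[100:250,200:350,::-1],(560,560),interpolation=cv2.INTER_CUBIC);cv2.imwrite('pics/z'+sys.argv[1],a)
E
python3 chk.py t7.png
```

```text
head 117 [ 0.54979606 -0.16266865  0.10648036]
wings [ 0.5433 -0.1215  0.1006] [ 0.5583 -0.2055  0.1014] yaw 10.152884162123023
9.1 [0.55080825 0.00722222 0.18438363] [ 0.04651833 -0.15845145  0.18157435] [6.450e-01 7.642e-01 7.000e-04 3.500e-03]
```

View pics/zt7.png

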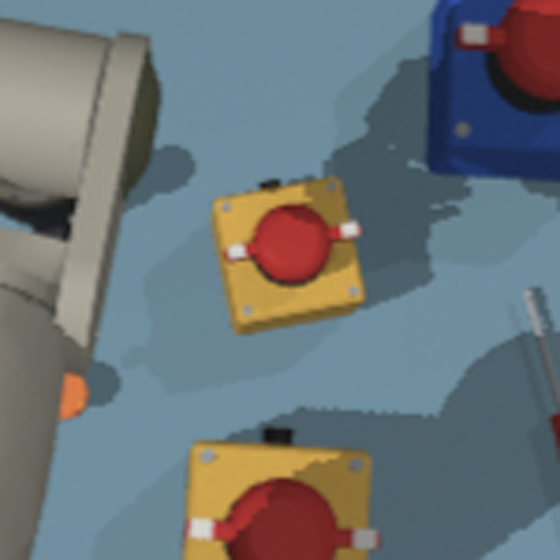

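It's latched: head top at 0.1065 and wing tops at 0.101. Next I go in beside the +y wing on its -x side, fingers shut.

>>> play_rows([
  {"dx":-0.012,"dy":-0.038,"dz":0,"wx":0,"wy":0,"wz":0},
  {"dx":-0.025,"dy":-0.08,"dz":0,"wx":0,"wy":0,"wz":0},
  {"dx":-0.036,"dy":-0.115,"dz":0,"wx":0,"wy":0,"wz":0},
  {"dx":-0.041,"dy":-0.13,"dz":-0.015,"wx":0,"wy":0,"wz":0},
  {"dx":-0.041,"dy":-0.13,"dz":-0.045,"wx":0,"wy":0,"wz":0},
  {"dx":-0.041,"dy":-0.13,"dz":-0.075,"wx":0,"wy":0,"wz":0},
  {"dx":-0.041,"dy":-0.13,"dz":-0.075,"wx":0,"wy":0,"wz":0},
])

```text
t: 9.8
position: [0.5075, -0.1233, 0.1061]
tool_rot: [0.646, 0.764, -0.0, 0.0]
ft_force: [0.1, 0.0, 0.1]
width: 0.0002
```

>>> play_rows([
  {"dx":0,"dy":0,"dz":-0.015,"wx":0,"wy":0,"wz":0},
  {"dx":0,"dy":0,"dz":-0.03,"wx":0,"wy":0,"wz":0},
  {"dx":0,"dy":0,"dz":-0.045,"wx":0,"wy":0,"wz":0},
  {"dx":0,"dy":0,"dz":-0.058,"wx":0,"wy":0,"wz":0},
  {"dx":0,"dy":0,"dz":-0.063,"wx":0,"wy":0,"wz":0},
  {"dx":0,"dy":0,"dz":-0.063,"wx":0,"wy":0,"wz":0},
])

```text
t: 10.4
position: [0.5076, -0.1235, 0.0432]
tool_rot: [0.646, 0.764, -0.0, -0.0]
ft_force: [0.2, 0.0, 0.5]
width: 0.0
```

>>> play_rows([
  {"dx":0.006,"dy":0.001,"dz":0.002,"wx":0,"wy":0,"wz":0},
  {"dx":0.011,"dy":0.002,"dz":0.002,"wx":0,"wy":0,"wz":0},
  {"dx":0.015,"dy":0.003,"dz":0.002,"wx":0,"wy":0,"wz":0},
  {"dx":0.019,"dy":0.005,"dz":0.002,"wx":0,"wy":0,"wz":-5},
  {"dx":0.0225,"dy":0.007,"dz":0.002,"wx":0,"wy":0,"wz":-10},
  {"dx":0.0225,"dy":0.007,"dz":0.002,"wx":0,"wy":0,"wz":-10},
])

```text
t: 11.0
position: [0.5307, -0.1163, 0.0454]
tool_rot: [0.71, 0.704, -0.0, 0.0]
ft_force: [0.5, 0.4, -0.3]
width: 0.0001
```

>>> play_rows([
  {"dx":0.004,"dy":0.0015,"dz":0,"wx":0,"wy":0,"wz":-5},
  {"dx":0.008,"dy":0.0025,"dz":0,"wx":0,"wy":0,"wz":-10},
  {"dx":0.008,"dy":0.0025,"dz":0,"wx":0,"wy":0,"wz":-10},
])

```text
t: 11.3
position: [0.5389, -0.1136, 0.0454]
tool_rot: [0.768, 0.64, -0.0, 0.0]
ft_force: [0.7, 0.4, 0.2]
width: 0.0001
```

```bash
python3 - <<'E'
from h import *
p,d=grab('side','s8.png');c=cal('side')
cv2.imwrite('pics/s8c.png',cv2.resize(p[120:240,200:320,::-1],None,fx=5,fy=5,interpolation=cv2.INTER_CUBIC))
s=arm.read_state();print(s['t'],s['position'],s['ft_force'],s['wrist_torque'])
E
```

```text
11.35 [ 0.53877854 -0.11379578  0.04540411] [-0.39423772 -0.47173914  0.27434528] [-0.00553567  0.04204364 -0.01468597]
```

View pics/s8c.png

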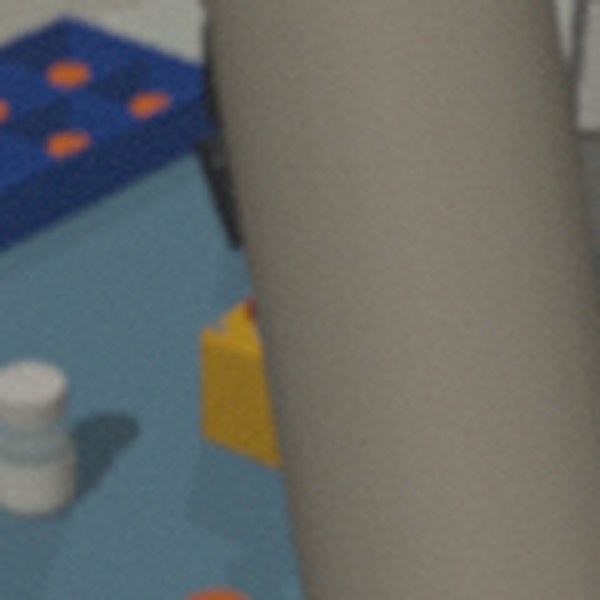

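>>> play_rows([
  {"dx":0.0045,"dy":0.0008,"dz":0,"wx":0,"wy":0,"wz":-5},
  {"dx":0.0085,"dy":0.001,"dz":0,"wx":0,"wy":0,"wz":-10},
  {"dx":0.0085,"dy":0.001,"dz":0,"wx":0,"wy":0,"wz":-10},
])

```text
t: 11.65
position: [0.5474, -0.1128, 0.0454]
tool_rot: [0.82, 0.573, -0.0, 0.0]
ft_force: [-1.4, -0.0, -0.1]
width: 0.0001
```

```bash
python3 - <<'E'
from h import *
p,d=grab('top','t9.png')
cv2.imwrite('pics/t9c.png',cv2.resize(p[100:220,220:340,::-1],None,fx=5,fy=5,interpolation=cv2.INTER_CUBIC))
s=arm.read_state();print(s['t'],s['position'],s['ft_force'],s['wrist_torque'])
E
```

```text
11.7 [ 0.54715658 -0.11279862  0.04537306] [-1.49882266  0.09351586  0.8947159 ] [ 0.0588385   0.07376381 -0.00033325]
```

View pics/t9c.png

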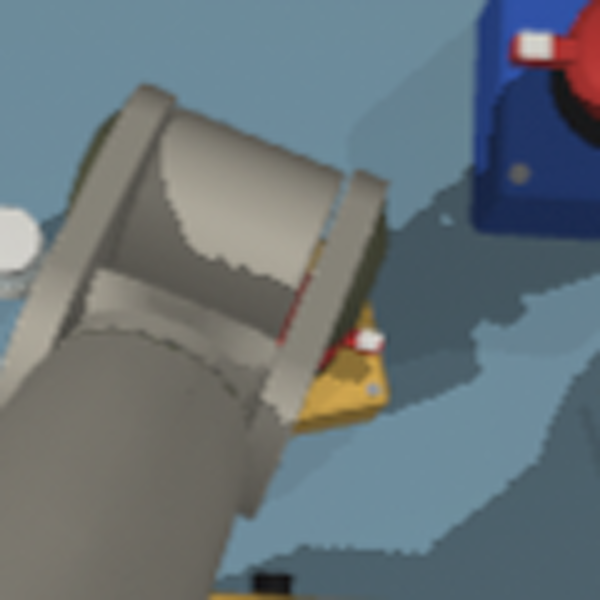

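The other wing's mark moved from about (293,162) to (294,168), so the head has turned about 17° and the wing is being pushed. Carrying on along the arc.

>>> play_rows([
  {"dx":0.0045,"dy":0,"dz":0,"wx":0,"wy":0,"wz":-5},
  {"dx":0.0087,"dy":-0.0003,"dz":0,"wx":0,"wy":0,"wz":-10},
  {"dx":0.0087,"dy":-0.0003,"dz":0,"wx":0,"wy":0,"wz":-10},
])

```text
t: 12.0
position: [0.5559, -0.113, 0.0453]
tool_rot: [0.865, 0.501, -0.0, 0.0]
ft_force: [-1.3, 1.4, 0.9]
width: 0.0002
```

>>> play_rows([
  {"dx":0.0043,"dy":-0.001,"dz":0,"wx":0,"wy":0,"wz":-5},
  {"dx":0.0065,"dy":-0.0015,"dz":0,"wx":0,"wy":0,"wz":-7},
  {"dx":0.0065,"dy":-0.0015,"dz":0,"wx":0,"wy":0,"wz":-7},
])

```text
t: 12.3
position: [0.5621, -0.1144, 0.0452]
tool_rot: [0.893, 0.449, -0.0, -0.0]
ft_force: [-0.2, 2.2, 1.0]
width: 0.0001
```

```bash
python3 - <<'E'
from h import *
p,d=grab('top','t10.png')
cv2.imwrite('pics/t10c.png',cv2.resize(p[100:220,220:340,::-1],None,fx=5,fy=5,interpolation=cv2.INTER_CUBIC))
s=arm.read_state();print(s['t'],s['position'],s['ft_force'],s['wrist_torque'])
W=[px2w('top',d,u,v) for v in range(160,185) for u in range(285,305) if p[v,u].min()>140 and d[v,u]>0]
print(np.array(W).mean(0),len(W))
E
```

```text
12.35 [ 0.56208435 -0.11441647  0.04526124] [-0.19485622  1.97249616 -0.45067659] [0.24677953 0.11154616 0.02012059]
[ 0.52735423 -0.20032623  0.10018808] 18
```

View pics/t10c.png

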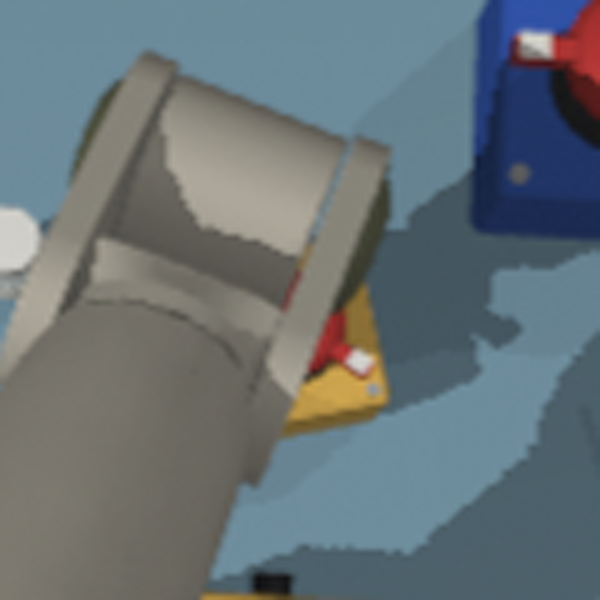

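The head looks turned by about 41°, but the mark height (0.100) still reads latched. I'll push slightly more and recheck.

>>> play_rows([
  {"dx":0.0015,"dy":-0.0005,"dz":0,"wx":0,"wy":0,"wz":-2},
  {"dx":0.0025,"dy":-0.001,"dz":0,"wx":0,"wy":0,"wz":-3},
  {"dx":0.0025,"dy":-0.001,"dz":0,"wx":0,"wy":0,"wz":-3},
])

```text
t: 12.65
position: [0.5641, -0.1149, 0.0451]
tool_rot: [0.904, 0.427, -0.001, -0.001]
ft_force: [-2.5, 4.3, 1.6]
width: -0.0001
```

```bash
python3 - <<'E'
from h import *
p,d=grab('top','t11.png')
s=arm.read_state();print(s['t'],s['position'],s['ft_force'],s['wrist_torque'])
W=np.array([np.r_[u,v,px2w('top',d,u,v),p[v,u]] for v in range(160,185) for u in range(280,305) if p[v,u].min()>140 and d[v,u]>0])
print(W.mean(0),len(W)); print(W[:,4].round(3))
R=np.array([px2w('top',d,u,v) for v in range(155,185) for u in range(270,305) if p[v,u,0]>110 and p[v,u,1]<70 and d[v,u]>0])
print(R[:,2].round(3), R.mean(0))
E
```

```text
12.7 [ 0.56408212 -0.11490883  0.0451307 ] [-2.28382896  4.90826436  1.1488514 ] [0.65700316 0.30629012 0.05384405]
[ 2.89500000e+02  1.72555556e+02  5.16057223e-01 -1.88784836e-01
  1.56669364e-01  1.91222222e+02  1.81777778e+02  1.74722222e+02] 18
[0.43  0.108 0.106 0.07  0.428 0.108 0.105 0.109 0.108 0.11  0.427 0.104
 0.108 0.111 0.105 0.108 0.105 0.069]
[0.114 0.11  0.107 0.113 0.112 0.108 0.115 0.11  0.108 0.112 0.112 0.11
 0.107 0.113 0.112 0.109 0.108 0.114 0.111 0.111 0.109 0.104 0.115 0.114
 0.114 0.107 0.07  0.118 0.108 0.11  0.106 0.11  0.113 0.113 0.109 0.107
 0.108 0.111 0.11  0.105 0.112 0.103 0.11  0.11  0.109 0.112 0.109 0.109
 0.103 0.103] [ 0.53815114 -0.18388961  0.10913147]
```

Wing top is at 0.108 and the head at 0.11 or above, so the button has sprung out. Backing off along the arc so the wing can return, then lifting clear.

>>> play_rows([
  {"dx":-0.004,"dy":0.001,"dz":0,"wx":0,"wy":0,"wz":5},
  {"dx":-0.008,"dy":0.002,"dz":0,"wx":0,"wy":0,"wz":10},
  {"dx":-0.0125,"dy":0.0022,"dz":0,"wx":0,"wy":0,"wz":15},
  {"dx":-0.017,"dy":0.002,"dz":0,"wx":0,"wy":0,"wz":20},
  {"dx":-0.021,"dy":0.0017,"dz":0,"wx":0,"wy":0,"wz":25},
  {"dx":-0.025,"dy":0.0013,"dz":0,"wx":0,"wy":0,"wz":30},
  {"dx":-0.0295,"dy":0,"dz":0,"wx":0,"wy":0,"wz":35},
  {"dx":-0.034,"dy":-0.0014,"dz":0,"wx":0,"wy":0,"wz":40},
  {"dx":-0.038,"dy":-0.0035,"dz":0,"wx":0,"wy":0,"wz":45},
  {"dx":-0.042,"dy":-0.006,"dz":0,"wx":0,"wy":0,"wz":50},
  {"dx":-0.05,"dy":-0.0075,"dz":0,"wx":0,"wy":0,"wz":50},
  {"dx":-0.057,"dy":-0.009,"dz":0,"wx":0,"wy":0,"wz":50},
])

```text
t: 13.9
position: [0.5066, -0.1242, 0.0452]
tool_rot: [0.64, 0.769, -0.001, -0.0]
ft_force: [0.4, 0.1, -0.5]
width: 0.0001
```

>>> play_rows([
  {"dx":0,"dy":0,"dz":0.02,"wx":0,"wy":0,"wz":0},
  {"dx":0,"dy":0,"dz":0.06,"wx":0,"wy":0,"wz":0},
  {"dx":0,"dy":0,"dz":0.1,"wx":0,"wy":0,"wz":0},
  {"dx":0,"dy":0.02,"dz":0.14,"wx":0,"wy":0,"wz":0},
  {"dx":0.01,"dy":0.05,"dz":0.16,"wx":0,"wy":0,"wz":0},
  {"dx":0.02,"dy":0.09,"dz":0.16,"wx":0,"wy":0,"wz":0},
  {"dx":0.03,"dy":0.12,"dz":0.16,"wx":0,"wy":0,"wz":0},
  {"dx":0.04,"dy":0.14,"dz":0.16,"wx":0,"wy":0,"wz":0},
  {"dx":0.04,"dy":0.14,"dz":0.16,"wx":0,"wy":0,"wz":0},
  {"dx":0.04,"dy":0.14,"dz":0.16,"wx":0,"wy":0,"wz":0},
])

```text
t: 14.9
position: [0.5462, 0.0155, 0.205]
tool_rot: [0.64, 0.769, -0.001, -0.0]
ft_force: [-0.8, -0.4, -0.5]
width: -0.0003
```

```bash
python3 chk.py t12.png; python3 - <<'E'
from h import *
for n in('top','side'):
    grab(n,n+'13.png')
    for t in('flux_jar_mid','bobbin_mid','driver','start_box'):
        for r in arm.spot_point(n,t)[:2]: print(n,t,round(r['score'],2),toworld(n,r['at']).round(3))
E
```

```text
head 117 [ 0.55010871 -0.16252617  0.11474545]
wings [ 0.5429 -0.1207  0.1092] [ 0.5581 -0.2061  0.1083] yaw 10.10888677690157
14.95 [0.5461718  0.01502315 0.205073  ] [ 0.39767833  0.03873053 -0.58825402] [ 6.402e-01  7.682e-01 -1.000e-03 -2.000e-04]
top bobbin_mid 0.43 [0.453 0.013 0.013]
top driver 0.84 [ 0.427 -0.381 -0.   ]
top start_box 0.86 [ 0.48   0.168 -0.003]
side flux_jar_mid 0.57 [ 0.607 -0.007  0.037]
side bobbin_mid 0.57 [0.445 0.012 0.011]
side driver 0.6 [ 0.426 -0.38   0.   ]
```

View pics/top13.png

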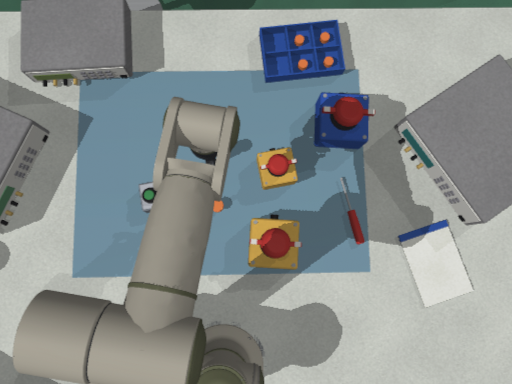

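View pics/side13.png

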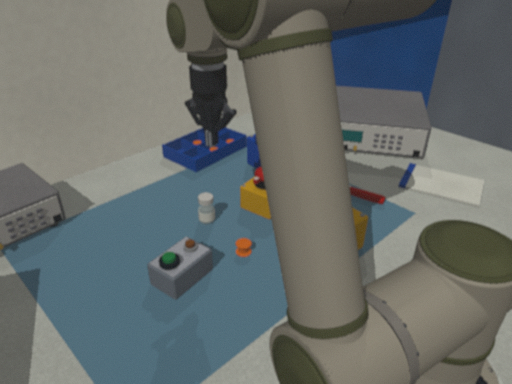

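The button is out and turned back: head at (278,165) in the top view, height 0.115, yaw 10.1°. The jar, bobbin and screwdriver are where they were, and the arm is clear. Handing in.

```bash
python3 -c "
from workcell import arm
print(arm.hand_in())"
```

```text
the job is handed in; nothing more can be done
None
```

The emergency stop check is done and handed in at about 15 s. I pressed the red button on the small yellow box until it latched. I then pushed its +y wing clockwise with the shut fingers until it released, and moved clear.

- **Press:** the button reached its end stop at about 17 N. After I lifted off, its top measured 106.5 mm, so it stayed latched.
- **Release:** the push ended with the head turned roughly 41–45°, more than the 29° or so at which the latch should let go. A reading at about 41° still showed latched height, and the next one, slightly further on, showed it out. Turning force stayed under about 6 N.
- **End state:** the button top is at 114.7 mm and the head has turned back to rest (10.1°). The jar, bobbin, screwdriver and start box match their first positions within a few mm. The robot is touching nothing. I did not measure the green button's travel, but the fingers never went near it.
- **Disagreement:** the real fingertips sit about 39 mm above the reported TCP. My first press therefore stopped short without touching anything. I found this in the side camera, contact height confirmed it, and I corrected for it afterwards.

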